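# Engage the book press drive and nip the book

## Robot

A 6-joint arm with a two-finger parallel gripper is mounted at the origin on the work surface. World frame = base frame: x ahead of the robot, y to its left, z up, the work surface at z = 0. Lengths are in m, angles in degrees, forces in N, time in s.
With the tool pointing down it reaches from about 0.35 to 0.875 m from the base axis. Payload 4.2 kg.
Tool frame: the origin (TCP) lies midway between the tips of the shut fingers; the grasp point (between the pads) lies 19 mm behind it (r.pinch_z is the distance from the TCP to the grasp point, in m); z points along the fingers, y is the line along which they close (so a half turn about z gives the same grasp; the last joint's range is limited). The gripper opens to 87 mm and grips with 3 to 60 N. Pads are 19 mm wide; open, the fingers measure 117 mm over their backs; the gripper's body (75 mm by 190 mm) begins 51 mm behind the grasp point.
Start: joints at [88.728, 22.042, 0.453, 0, -68.411, -14.817], TCP at [0.173, 0.601, 0.202] pointing down, gripper open.
Joint ranges: [-179.83, 179.83], [-69.29, 118.12], [-61.27, 80.66], [-181.25, 117.63], [-171.15, -9.14], [-177.46, 177.46]. Speed limits (degrees/s): [159.86, 159.86, 180, 180, 180, 180].

## Interface

Orientations are given as a 3x3 rotation matrix whose columns are the frame's x, y, z axes.
In Python, from station import r, imaging, models gives the robot as it stands. The module is installed in compiled form; this text tells all that it offers.
- The arm moves only by the tool apply_moves, never from a script. Its argument "moves" is a list of rows, each a list of 2 entries, a list of its own where there are three numbers: the shift along the tool's x, y, z in m, then the turn about the tool's z in degrees. A call has 1 to 5 rows; each row shifts and turns the commanded pose from where the row before left it, along the tool's axes as they then stand; what a row does not reach is not made up. A row lasts 1/12 s, in which the tool goes at most 41.7 mm and 7.16 degrees, less where a joint would pass 70% of its speed; a pose out of reach is approached as far as the arm can. A call is refused whole if a number of a shift passes 0.0417 or a number of a turn 7.16, either way. A call with a gripper value outside its range is refused whole. "hand" is the finger opening in m, from 0 to 0.087, set as the call begins (left out, the last holds). The fingers move at their own pace and stop on an object; the grip force is fixed at half the most. Time passes only in rows, so rows that do not move let the fingers close. It gives the time, the measured TCP pose, the force, the opening and the grip force at its end, in the units of the state.
- r.sense(): the state, without advancing time (a new reading comes with each control period).
- imaging.capture(name): name is "side" or "top" or "wrist"; returns a dict with "frame" (420x560x3 uint8, blue, green, red), "intrinsics" (3x3 intrinsics, pixels), "dist" ([k1, k2, p1, p2, k3] as OpenCV has them; the pictures are not rectified), "eye" and "orientation" of the camera in the world. Camera axes: x right, y down, z forward; pixel columns grow to the right and rows downward; lengths in m; the calibration is good to about 2 mm. A picture is of the moment at which its call begins. There is no depth.
- r.finish_job(): hands the job in; it is judged then, once.
Trained networks look in a picture, given as the dict that the camera call returned (one of the last four; its "shot" number tells which), for a name from the list of things; names that differ only in an ending like _2 or _b are one class to them, and where a whole thing is asked for, a point or a joint stands for the part that bears it (a point fixed in the world has none). Each returns a list of dicts, best first, with "confidence" (0 to 1); they miss things now and then, are a little off and sometimes report something else, mostly with a low value. They report only what shows in the picture. A call takes as long as a camera call. They do not tell look-alikes from the thing itself.
- models.cut_out(picture, target): "region" (420x560 bool, what is visible of it) and "extent" ([left, top, width, height] as shares, 0 to 1, of the picture: columns of its width, rows of its height, round what is visible of it).
- models.place_of(picture, target): "at" ([column, row] as shares, 0 to 1, of the picture: columns of its width, rows of its height: a listed point, or the origin of a listed thing).
The state is a dict: "time_s": time; "joints": joint angles; "joint_velocities": joint speeds; "effort": joint torques, N m; "tcp_pos": TCP position; "ee_rot": TCP orientation; "wrist_force": force on the tool from outside, world axes, zero at the start; "moment": the same for the moment, N m; "gripper_width": opening from 0.0 (shut) to 1.0 (fully open); "gripper_force": force on a finger pad.
Only numpy, scipy, OpenCV 4.12 (cv2) and the standard library are available. Lean on these libraries where they do the work, as an engineer would, in place of code of your own. Each camera call takes 0.05 s, during which the arm holds its last target. There are 200 camera calls.

## Task

The book press on the desk is out of gear. Take its bar-shaped gear knob from above, press it down gently while rocking it to and fro until the hidden teeth mesh and it drops fully home (never force it down on the tooth tips), then wind it clockwise until the book stands upright and snug against the back jaw with the press's sprung pad pushed in about half of its travel, not squeezed to the stop. Leave it in gear and clamped, let go, and leave the other desk things alone.

Things in the scene. Friction and masses are not known exactly. Their poses are not given: they have to be found in the camera images.
- press: Book press: wooden base board 200 x 320 x 25 mm, fixed; origin under its centre, z up. Its +y runs along the long side from the gearbox (green, 96 mm round, top 90 mm above the desk, centred at y = -90 mm) to the jaws.
- spindle: Upright spindle, carries the gear knob; origin on its axis, 85 mm above the desk, z up, x along the knob's bar (turns with it). Out of gear it turns freely. Hidden inside: 3 dogs on the knob, 6 teeth on the driven ring; turned slowly under a light push they drop in, once every 60 degrees, with 3.5 degrees play each way. The ring's phase cannot be seen; at the start they never line up.
- knob_grip (a point): Middle of the knob's black bar, on the spindle axis, 138 mm above the desk when up. Bar: 62 mm along this point's x, 18 mm thick along y, 36 mm high (20 mm below to 16 mm above this point), on a dark steel disc 84 mm across whose top is 20 mm below this point; they move down together. Grip across the thickness from above; half a turn gives the same grip.
- gear_knob (a joint): Knob's way down, m: 0 up, out of gear (start); 0.015 home, in gear. It slides with 1 to 2 N down, 5 N up, and stays where left. At 2 mm the dogs land on the tooth tips unless lined up; they give on a spring (3 N, then 2.5 N/mm for 5 mm, then solid): only in mesh does it pass 7 mm. Hand push 6 to 10 N is right; hard pushing drags the ring along unmeshed, 25 N on the teeth is too much.
- jaw: Moving jaw, wooden wall 170 x 20 mm, top 98 mm above the desk; origin under its middle, axes as the press. In gear, turning the knob clockwise seen from above drives it along the press's +y, to the book, 15 mm per radian; the drive drags with 0.3 N m and stays where left. It takes 0.6 to 2.2 rad after meshing, plus some play: perhaps a second grasp.
- jaw_pad: Sprung pad, pale board 160 x 8 x 64 mm in front of the jaw; origin at its middle, when free 26 mm along +y and 38 mm above the jaw's origin. The book pushes it back towards the jaw, 1.5 N per mm, 12 mm at most. Right clamping is about half-way (6 to 7 mm, 10 N); under 5 N is loose, over 17 N is too tight, over 20 N crushes the book.
- back_jaw: Back jaw, fixed wooden wall 170 x 20 x 72 mm; origin under its middle, on the base board; its face to the book is 10 mm towards the press's -y from the origin.
- book: Loose small red hardback, 148 x 25 x 105 mm, 0.22 kg, standing spine up on the base board between pad and back jaw; origin under its middle, z up, y along its thickness.
- clock: Brass desk clock, 50 x 60 x 82 mm, loose bystander; origin under its middle.
- pen_pot: Square black open pot, 60 x 60 x 65 mm, loose bystander; origin under its middle.
- spectacle_case: Dark spectacle case, 60 x 150 x 32 mm, loose bystander; origin under its middle.
- dog_sleeve: Hidden spring-borne sleeve with the three dogs, inside the gearbox under the knob, turns and moves down with it; origin on the spindle axis, 85 mm above the desk when up. Not touched directly; the force on its teeth is what must stay under 25 N.
Mind the look-alikes: they are no part of the job. What is shaped like the book but orange or yellow is not meant.

How it is judged (in metres and radians):
On the way, in this order (a step that is already met when the one before it is completed fails the run):
1. the teeth are in mesh and the gear knob is home: down at least 12 of its 15 mm (value of joint gear_knob above 0.012 m), for 0.3 s.
2. the pad presses the book with at least 5 N (contact force between jaw_pad and book above 5 N), for 0.3 s.
At the end, for the whole second after the job is handed in: The gear knob is still in mesh, down at least 10 mm of its 15, the pad presses the book with 4 to 17 N (2.7 to 11.3 mm of its 12 mm travel), the book rests on the back jaw with over 2 N, upright within 0.1 rad and still (value of joint gear_knob above 0.01 m and contact force between jaw_pad and book between 4 and 17 N and contact force between back_jaw and book above 2 N and angle between book's own z axis and vertical below 0.1 rad and linear speed of book below 0.01 m/s); the robot touches nothing.
It fails at once if the dogs are forced on the teeth with more than 25 N (contact force between dog_sleeve and anything else above 25 N).
It fails at once if the book is crushed with more than 20 N (contact force between jaw_pad and book above 20 N).
It fails at once if the clock is moved more than 30 mm (distance of clock from where it was at the start of the episode above 0.03 m).
It fails at once if the pen pot is moved more than 30 mm (distance of pen_pot from where it was at the start of the episode above 0.03 m).
It fails at once if the spectacle case is moved more than 30 mm (distance of spectacle_case from where it was at the start of the episode above 0.03 m).
It also fails if it takes over 67 s, if anything falls off the work surface, if the arm or the gripper's body presses on something with over 40 N, if the wrist force passes 120 N, or if a joint passes its speed limit or range.

## Working session

There is one attempt and no reset: what is moved stays moved. The work goes in short steps, Python scripts to look and compute and a tool call to move; the robot and the scene stay as the last step left them, time stands still between calls to the robot, and variables do not carry over. Pictures are saved under pics/ and viewed, at most 10 in all, crops included, and the job is handed in when it is done.

Besides the shell and the picture viewer there is one more tool, called as name([rows], argument=value, ...), one row to a line, values as JSON. apply_moves: Moves the arm, as the interface text tells. Its arguments: {"type":"object","properties":{"moves":{"type":"array"},"hand":{"type":"number"}},"required":["moves"]}

```bash
mkdir -p pics
cat > h.py <<'E'
import numpy as np, cv2
from station import r, imaging, models
def ray(p,uv):
    K=np.array(p["intrinsics"]);d=np.array(p["dist"])
    n=cv2.undistortPoints(np.array([[uv]],float),K,d)[0,0]
    v=np.array(p["orientation"])@np.array([n[0],n[1],1.]);return np.array(p["eye"]),v/np.linalg.norm(v)
def tri(rs):
    A=sum(np.eye(3)-np.outer(v,v) for _,v in rs);b=sum((np.eye(3)-np.outer(v,v))@e for e,v in rs)
    x=np.linalg.solve(A,b);return x,[np.linalg.norm(np.cross(x-e,v)) for e,v in rs]
def atz(ry,z):
    e,v=ry;return e+v*(z-e[2])/v[2]
E
python3 - <<'E'
from h import *
P={n:imaging.capture(n) for n in("side","top","wrist")}
cv2.imwrite("pics/st.png",cv2.resize(np.hstack([P["side"]["frame"],P["top"]["frame"]]),(800,300)))
cv2.imwrite("pics/top.png",P["top"]["frame"]);cv2.imwrite("pics/side.png",P["side"]["frame"])
for t in("knob_grip","press","jaw_pad","book","jaw","back_jaw","spindle","clock"):
    rs=[]
    for n,p in P.items():
        q=models.place_of(p,t)
        for c in q[:2]: print(t,n,np.round(np.array(c["at"])*[560,420],1),round(c["confidence"],2))
        if q and n!="wrist": rs.append(ray(p,np.array(q[0]["at"])*[560,420]))
    if len(rs)>1: print("  ->",*[np.round(a,4) for a in tri(rs)])
print(r.sense())
E
```

```text
knob_grip side [299.8 213.6] 0.97
knob_grip top [318.8 197.1] 0.59
knob_grip top [232.5 229.7] 0.37
  -> [0.5504 0.0054 0.1446] [0.0012 0.0012]
press side [290.9 250.1] 0.57
press top [274.2 218. ] 0.85
  -> [ 0.5398  0.0994 -0.0047] [0.0025 0.0025]
jaw_pad side [283.3 209. ] 0.77
jaw_pad top [241.4 216.3] 0.85
jaw_pad top [315.6 197.1] 0.7
  -> [0.5289 0.1657 0.0658] [0.0051 0.0051]
book side [175.8 223.2] 0.65
book side [353.2 215.1] 0.41
book top [154.8 225.8] 0.95
book top [215.1 343. ] 0.87
  -> [0.3864 0.2961 0.0332] [0.1478 0.1478]
jaw side [286.8 230.2] 0.89
jaw top [253.7 222.7] 0.72
  -> [0.5294 0.1446 0.0194] [0.0012 0.0012]
back_jaw top [217.6 225.8] 0.84
back_jaw top [240.7 219. ] 0.37
spindle side [299.1 239.7] 0.68
spindle top [315.1 204.6] 0.98
spindle top [234.1 228.8] 0.71
  -> [0.5499 0.0097 0.0817] [0.0014 0.0014]
clock side [351.6 213.6] 0.89
clock top [211.6 152.8] 0.69
  -> [0.7018 0.2448 0.    ] [0.0015 0.0015]
{'time_s': 1.35, 'joints': array([ 8.87272803e+01,  2.20410880e+01,  4.54159361e-01,  3.82710177e-04,
       -6.84118461e+01, -1.48160584e+01]), 'joint_velocities': array([ 0.07104358, -0.04161684, -0.00566962, -0.00041734,  0.08545878,
       -0.02255568]), 'effort': array([-1.08410416e-04, -3.90473914e+01,  1.87618893e+01,  4.22451362e+00,
        1.54476537e-02, -1.76351767e-05]), 'tcp_pos': array([0.17318298, 0.60051486, 0.2022678 ]), 'ee_rot': array([[ 9.60834132e-01, -2.77124108e-01,  6.68447228e-06],
       [-2.77124108e-01, -9.60834132e-01,  2.12424980e-05],
       [ 5.35860821e-07, -2.22629455e-05, -1.00000000e+00]]), 'wrist_force': array([-0.76086617,  0.50079674, -0.57274191]), 'moment': array([-0.05384038,  0.01487868,  0.03816336]), 'gripper_force': 0.0, 'gripper_width': 0.9985368279170738}
```

View pics/top.png

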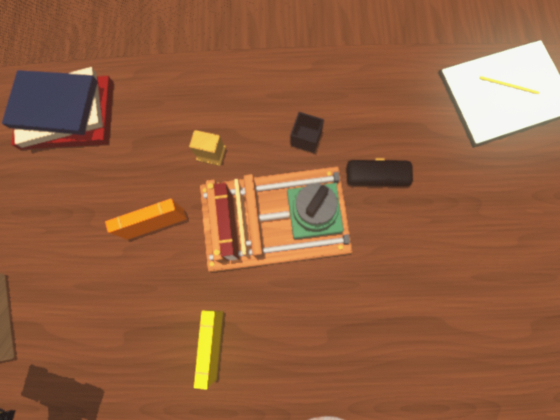

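View pics/side.png

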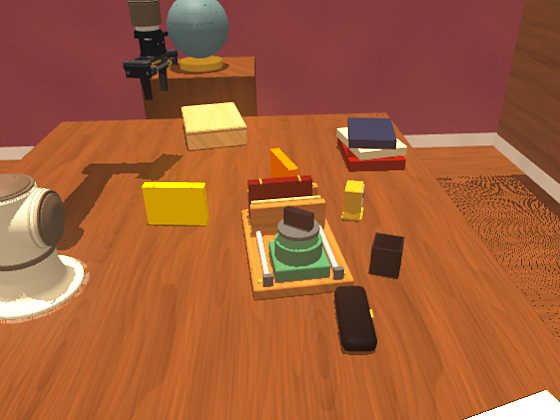

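The only press is at top (275,218), with its knob at top (318,200) and side (299,216). Its red book is at top (223,215). The orange book at top (145,218) and the yellow one at (208,350) are decoys. I'm moving above the knob for a closer look.

apply_moves([
  [[0.029, 0.0255, -0.006], 0],
  [[0.029, 0.0255, -0.006], 0],
  [[0.029, 0.0255, -0.006], 0],
  [[0.029, 0.0255, -0.006], 0],
  [[0.029, 0.0255, -0.006], 0],
])

```text
time_s: 1.77
tcp_pos: [0.2778, 0.4362, 0.2327]
ee_rot: [[0.961, -0.276, 0.0], [-0.276, -0.961, 0.0], [0.0, -0.0, -1.0]]
wrist_force: [1.2, 0.5, 0.7]
gripper_width: 1.001
gripper_force: 0.0
```

apply_moves([
  [[0.029, 0.0255, -0.006], 0],
  [[0.029, 0.0255, -0.006], 0],
  [[0.029, 0.0255, -0.006], 0],
  [[0.029, 0.0255, -0.006], 0],
  [[0.029, 0.0255, -0.006], 0],
])

```text
time_s: 2.18
tcp_pos: [0.3817, 0.2734, 0.263]
ee_rot: [[0.961, -0.277, 0.001], [-0.277, -0.961, 0.001], [0.0, -0.001, -1.0]]
wrist_force: [1.6, 0.8, 0.2]
gripper_width: 1.0
gripper_force: 0.0
```

apply_moves([
  [[0.029, 0.0255, -0.006], 0],
  [[0.029, 0.0255, -0.006], 0],
  [[0.029, 0.0255, -0.006], 0],
  [[0.029, 0.0255, -0.006], 0],
  [[0.029, 0.0255, -0.006], 0],
])

```text
time_s: 2.6
tcp_pos: [0.4858, 0.1106, 0.293]
ee_rot: [[0.961, -0.277, 0.001], [-0.277, -0.961, 0.001], [0.001, -0.001, -1.0]]
wrist_force: [0.6, 0.8, -0.4]
gripper_width: 0.997
gripper_force: 0.0
```

Run:
```python
from h import *
s=r.sense();print(s["tcp_pos"],s["joints"],s["time_s"])
p=imaging.capture("wrist");cv2.imwrite("pics/w1.png",p["frame"])
for t in("knob_grip","spindle","press","jaw","jaw_pad","book","back_jaw"):
    for c in models.place_of(p,t)[:1]: 
        uv=np.array(c["at"])*[560,420];print(t,uv,c["confidence"],[np.round(atz(ray(p,uv),z)[:2],4) for z in(.138,.085,0)])
```

```text
[0.48576612 0.11059953 0.29300539] [ 3.15371955e+01  6.33291607e+00 -7.70225653e+00  3.04788822e-03
 -7.59040537e+01  4.23853439e+01] 2.6
knob_grip [371.784  89.082] 0.78 [array([0.5474, 0.0091]), array([ 0.5457, -0.0034]), array([ 0.543 , -0.0236])]
spindle [245.392 133.518] 0.66 [array([0.541 , 0.1272]), array([0.5383, 0.1332]), array([0.5339, 0.1427])]
press [275.408 123.606] 0.68 [array([0.5419, 0.0989]), array([0.5393, 0.1003]), array([0.5352, 0.1027])]
jaw [245.784 133.308] 0.95 [array([0.5411, 0.1268]), array([0.5384, 0.1327]), array([0.534 , 0.1421])]
jaw_pad [221.872 149.394] 0.97 [array([0.5334, 0.1521]), array([0.5295, 0.1619]), array([0.5232, 0.1777])]
book [ 81.928 181.902] 0.9 [array([0.5423, 0.2901]), array([0.5398, 0.3216]), array([0.5358, 0.372 ])]
```

View pics/w1.png

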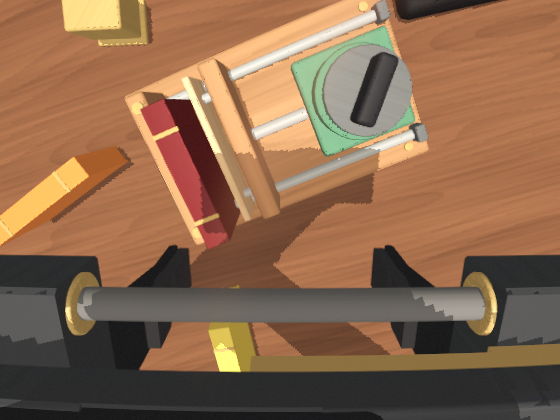

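The wrist view shows the knob's bar at about (375,90), the jaw at (243,140), the pad at (220,150) and the red book at (182,170). The orange and yellow decoys lie outside the press. Next I measure the bar's direction.

```bash
cat >> h.py <<'E'
def bar(p,uv,z=.154,R=.045):
    # dark blob near uv, rectified onto the plane at bar-top height
    c=atz(ray(p,uv),z)
    g=p["frame"].max(2); ys,xs=np.nonzero(g<60)
    P=np.array([atz(ray(p,(x,y)),z)[:2] for x,y in zip(xs,ys) if abs(x-uv[0])<60 and abs(y-uv[1])<60])
    P=P[np.linalg.norm(P-c[:2],axis=1)<R]
    return cv2.minAreaRect((P*1e4).astype(np.float32)),P
E
python3 - <<'E'
from h import *
W=imaging.capture("wrist");T=imaging.capture("top");S=imaging.capture("side")
rs=[]
for n,p in(("w",W),("t",T),("s",S)):
    for c in models.place_of(p,"knob_grip")[:1]:
        uv=np.array(c["at"])*[560,420];print(n,uv,c["confidence"]);rs.append(ray(p,uv))
        if n!="s":
            q,P=bar(p,uv);b=cv2.boxPoints(q)/1e4
            e=max((b[1]-b[0],b[2]-b[1]),key=np.linalg.norm);print(len(P),np.array(q[0])/1e4,np.array(q[1])/10,np.degrees(np.arctan2(e[1],e[0])))
            w,v=np.linalg.eigh(np.cov(P.T));print("pca",P.mean(0),np.degrees(np.arctan2(v[1,1],v[0,1])),np.sqrt(w*12))
print(tri(rs),tri([rs[0],rs[-1]]))
E
```

```text
w [375.816  87.78 ] 0.83
809 [0.54747876 0.01174702] [22.40215149 61.17774658] -33.721626
pca [0.54767789 0.01538827] 145.55904658326486 [0.0252824  0.06168263]
t [317.576 197.484] 0.93
0 [0. 0.] [0. 0.] 0.0
pca [nan nan] nan [nan nan]
s [298.816 213.318] 0.77
(array([0.5483618 , 0.00877245, 0.14373616]), [np.float64(0.002132277233024988), np.float64(0.002917510882740288), np.float64(0.0010309471997241612)]) (array([0.54704103, 0.00960089, 0.14265307]), [np.float64(0.00053032698193626), np.float64(0.0005303269819363643)])
  avg = a.mean(axis, **keepdims_kw)
  ret = um.true_divide(
<stdin>:10: RuntimeWarning: Degrees of freedom <= 0 for slice
  c *= np.true_divide(1, fact)
  c *= np.true_divide(1, fact)
<stdin>:10: RuntimeWarning: Mean of empty slice.
```

apply_moves([
  [[0.0155, 0.0315, 0.015], 0],
  [[0.0155, 0.0315, 0.015], 0],
  [[0, 0, 0.01], 5.9],
  [[0, 0, 0], 5.9],
  [[0, 0, 0], 5.8],
])

```text
time_s: 3.72
tcp_pos: [0.4971, 0.0426, 0.2514]
ee_rot: [[0.829, -0.56, -0.002], [-0.56, -0.829, -0.001], [-0.001, 0.002, -1.0]]
wrist_force: [1.4, -0.5, 0.6]
gripper_width: 1.002
gripper_force: 0.0
```

Run:
```python
from h import *
s=r.sense();print(s["tcp_pos"],s["joints"],s["time_s"])
W=imaging.capture("wrist");S=imaging.capture("side")
cv2.imwrite("pics/w2.png",W["frame"])
rs=[]
for n,p in(("w",W),("s",S)):
    for c in models.place_of(p,"knob_grip")[:1]:
        uv=np.array(c["at"])*[560,420];print(n,uv,c["confidence"]);rs.append(ray(p,uv))
print(tri(rs))
print("eye",W["eye"])
for m in models.cut_out(W,"knob_grip")[:1]: print(m["confidence"],m["extent"])
```

```text
[0.49705727 0.04258837 0.25135617] [ 2.35778827e+01  7.74612622e+00 -1.19589099e+01 -2.31038811e-03
 -7.04072483e+01  3.23786113e+01] 3.7167
w [167.72  221.508] 0.44
s [355.488 320.88 ] 0.43
(array([ 0.6075434 ,  0.23024215, -0.25437445]), [np.float64(0.12967541150061673), np.float64(0.12967541150061687)])
eye [5.60096064e-01 2.23156746e-04 4.34639647e-01]
0.87 [0.4125, 0.1698, 0.1766, 0.239]
```

View pics/w2.png

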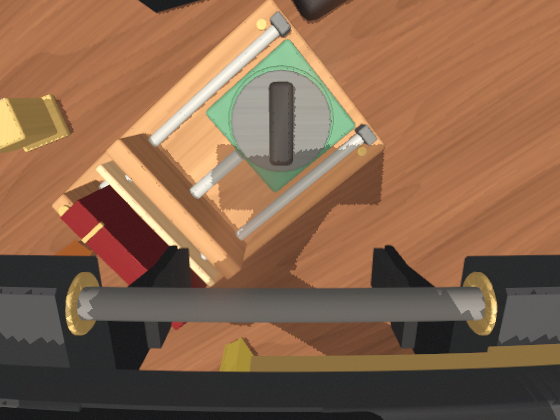

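Here the bar is nearly vertical in the wrist image, spanning columns 269–294 and rows 82–165. I'm fitting it now.

Run:
```python
from h import *
W=imaging.capture("wrist")
g=W["frame"].max(2)
m=np.zeros_like(g);m[70:180,255:310]=(g[70:180,255:310]<75)
n,l,st,ce=cv2.connectedComponentsWithStats(m);i=1+np.argmax(st[1:,4]);print(st[i],ce[i])
ys,xs=np.nonzero(l==i)
P=np.array([atz(ray(W,(x,y)),.150)[:2] for x,y in zip(xs,ys)])
q=cv2.minAreaRect((P*1e4).astype(np.float32));b=cv2.boxPoints(q)/1e4
e=max((b[1]-b[0],b[2]-b[1]),key=np.linalg.norm)
w,v=np.linalg.eigh(np.cov(P.T))
print(np.array(q[0])/1e4,np.array(q[1])/10,np.degrees(np.arctan2(e[1],e[0])),"pca",P.mean(0),np.degrees(np.arctan(v[1,1]/v[0,1])),np.sqrt(w*12))
for u in((282,123),(281,118)): print(u,[np.round(atz(ray(W,u),z),4) for z in(.154,.118)])
for z in(.118,):  # disc outline
    c=[atz(ray(W,u),z)[:2] for u in((228,120),(333,120),(281,67),(281,171))];print(np.mean(c,0),np.linalg.norm(c[0]-c[1]),np.linalg.norm(c[2]-c[3]))
s=r.sense();R=np.array(s["ee_rot"]);d=np.r_[np.array(q[0])/1e4,.138]-s["tcp_pos"];print("tool frame offset",R.T@d)
```

```text
[279 117  16  48 137] [291.06569343 150.34306569]
[0.53034912 0.01025234] [10.30613785 37.12704163] -51.522003 pca [0.52612167 0.01451568] -44.07956171641955 [0.00786744 0.03462221]
(282, 123) [array([0.5474, 0.0088, 0.154 ]), array([0.5457, 0.0097, 0.118 ])]
(281, 118) [array([0.5508, 0.0074, 0.154 ]), array([0.5496, 0.0081, 0.118 ])]
[0.54819498 0.00931634] 0.08795336248853836 0.08551712658589418
tool frame offset [0.04575224 0.00967675 0.1144545 ]
```

apply_moves([
  [[0.0305, -0.0005, 0], 0],
  [[0.0305, 0, 0.01], 0],
  [[0, 0, 0.025], 0],
  [[0, 0, 0.025], 0],
  [[0, 0, 0.017], 0],
])

```text
time_s: 4.43
tcp_pos: [0.5477, 0.0097, 0.1728]
ee_rot: [[0.832, -0.554, -0.003], [-0.554, -0.832, -0.0], [-0.002, 0.002, -1.0]]
wrist_force: [0.1, 0.1, 0.3]
gripper_width: 0.997
gripper_force: 0.0
```

Run:
```python
from h import *
p=imaging.capture("side");f=p["frame"][150:300,210:390];W=imaging.capture("wrist")["frame"]
cv2.imwrite("pics/g.png",np.hstack([cv2.resize(f,(400,333)),cv2.resize(W,(400,333))]));print(r.sense()["tcp_pos"])
```

```text
[0.54627244 0.00953664 0.17197   ]
```

View pics/g.png

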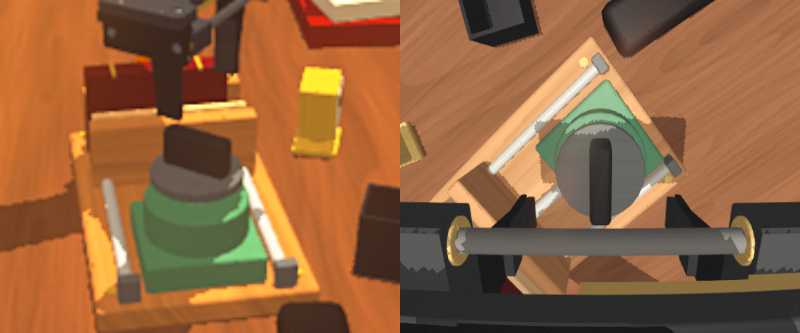

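The open fingers straddle the bar cleanly, so I descend and grip.

apply_moves([
  [[0.001, 0, 0.016], 0],
  [[0, 0, 0.016], 0],
  [[0, 0, 0.016], 0],
  [[0, 0, 0], 0],
  [[0, 0, 0], 0],
])

```text
time_s: 4.95
tcp_pos: [0.5499, 0.0095, 0.1282]
ee_rot: [[0.833, -0.554, 0.001], [-0.554, -0.833, -0.0], [0.001, -0.0, -1.0]]
wrist_force: [1.2, -0.7, 1.4]
gripper_width: 0.998
gripper_force: 0.0
```

apply_moves([
  [[0, 0, 0], 0],
  [[0, 0, 0], 0],
  [[0, 0, 0], 0],
  [[0, 0, 0], 0],
  [[0, 0, 0], 0],
], hand=0.0)

```text
time_s: 5.37
tcp_pos: [0.5496, 0.0094, 0.1278]
ee_rot: [[0.832, -0.555, 0.001], [-0.555, -0.832, 0.0], [0.001, -0.001, -1.0]]
wrist_force: [0.1, -0.1, 0.3]
gripper_width: 0.706
gripper_force: 0.0
```

apply_moves([
  [[0, 0, 0], 0],
  [[0, 0, 0], 0],
  [[0, 0, 0], 0],
  [[0, 0, 0], 0],
  [[0, 0, 0], 0],
])

```text
time_s: 5.78
tcp_pos: [0.5493, 0.0093, 0.1272]
ee_rot: [[0.832, -0.555, -0.0], [-0.555, -0.832, -0.0], [-0.0, 0.0, -1.0]]
wrist_force: [-0.2, -0.7, -1.0]
gripper_width: 0.326
gripper_force: 0.0
```

apply_moves([
  [[0, 0, 0.003], 0],
  [[0, 0, 0], 0],
  [[0, 0, 0], 0],
  [[0, 0, 0], 0],
  [[0, 0, 0], 0],
])

```text
time_s: 6.2
tcp_pos: [0.5485, 0.0082, 0.1237]
ee_rot: [[0.832, -0.555, -0.002], [-0.555, -0.832, -0.002], [-0.001, 0.003, -1.0]]
wrist_force: [-0.9, -5.2, -1.5]
gripper_width: 0.2
gripper_force: 30.0
```

apply_moves([
  [[0, 0, 0], 0],
  [[0, 0, 0], 0],
  [[0, 0, 0], 0],
])

```text
time_s: 6.45
tcp_pos: [0.5485, 0.0082, 0.1238]
ee_rot: [[0.832, -0.555, -0.002], [-0.555, -0.832, -0.002], [-0.001, 0.003, -1.0]]
wrist_force: [0.4, -4.9, -1.3]
gripper_width: 0.201
gripper_force: 30.0
```

apply_moves([
  [[0, 0.001, 0.001], 0],
  [[0, 0, 0.001], 0],
  [[0, 0, 0.001], 0],
  [[0, 0, 0], 0],
  [[0, 0, 0], 0],
])

```text
time_s: 6.87
tcp_pos: [0.5486, 0.0079, 0.1219]
ee_rot: [[0.832, -0.555, -0.0], [-0.555, -0.832, -0.001], [0.0, 0.001, -1.0]]
wrist_force: [-1.3, -4.7, 4.0]
gripper_width: 0.198
gripper_force: 30.0
```

apply_moves([
  [[0, 0, 0.001], 0],
  [[0, 0, 0.0], 0],
  [[0, 0, 0.0], 0],
])

```text
time_s: 7.12
tcp_pos: [0.5487, 0.0079, 0.1212]
ee_rot: [[0.832, -0.554, -0.0], [-0.554, -0.832, -0.001], [0.001, 0.001, -1.0]]
wrist_force: [-2.2, -5.0, 5.7]
gripper_width: 0.202
gripper_force: 30.0
```

apply_moves([
  [[0, 0.0007, 0.0006], -2],
  [[0, 0, 0], -2],
  [[0, 0, 0.0], -2],
  [[0, 0, 0], -2],
  [[0, 0, 0], -2],
])

```text
time_s: 7.53
tcp_pos: [0.5489, 0.0082, 0.121]
ee_rot: [[0.916, -0.4, 0.002], [-0.4, -0.916, 0.0], [0.001, -0.001, -1.0]]
wrist_force: [-1.9, -1.7, 6.7]
gripper_width: 0.202
gripper_force: 30.0
```

apply_moves([
  [[0, 0, 0], -2],
  [[0, 0, 0], -2],
  [[0, 0, 0.0], -2],
  [[0, 0, 0], -2],
  [[0, 0, 0], -2],
])

```text
time_s: 7.95
tcp_pos: [0.5491, 0.0086, 0.121]
ee_rot: [[0.972, -0.235, 0.002], [-0.235, -0.972, 0.001], [0.002, -0.001, -1.0]]
wrist_force: [-2.3, -2.2, 6.7]
gripper_width: 0.198
gripper_force: 30.0
```

apply_moves([
  [[0, 0, 0.0003], -2],
  [[0, 0, 0], -2],
  [[0, 0, 0.0], -2],
  [[0, 0, 0], -2],
  [[0, 0, 0], -2],
])

```text
time_s: 8.37
tcp_pos: [0.549, 0.009, 0.1198]
ee_rot: [[0.998, -0.063, 0.002], [-0.063, -0.998, 0.002], [0.002, -0.002, -1.0]]
wrist_force: [-1.2, 0.0, 0.8]
gripper_width: 0.201
gripper_force: 30.0
```

apply_moves([
  [[0, 0, 0], -2],
  [[0, 0, 0], -2],
  [[0, 0, 0.0], -2],
  [[0, 0, 0], -2],
  [[0, 0, 0], -2],
])

```text
time_s: 8.78
tcp_pos: [0.5489, 0.0094, 0.1194]
ee_rot: [[0.994, 0.111, 0.002], [0.111, -0.994, 0.002], [0.002, -0.002, -1.0]]
wrist_force: [-1.2, 1.4, 1.2]
gripper_width: 0.202
gripper_force: 30.1
```

```bash
python3 -c "
from h import *
s=r.sense();print(s['joints'],s['moment'],s['wrist_force'])"
```

```text
[ 17.8353979   18.99726792 -17.06385287  -0.12509969 -53.80615858
  78.6009052 ] [ 0.39989894  0.13020844 -0.25552098] [-1.21368595  1.43015165  1.17591752]
```

The push force fell from 6.7 N to 1 N with a drag moment, so the teeth have meshed. I press on gently and check the force.

apply_moves([
  [[0, 0, 0.0008], 0],
  [[0, 0, 0.0008], 0],
  [[0, 0, 0.0008], 0],
  [[0, 0, 0], 0],
  [[0, 0, 0], 0],
])

```text
time_s: 9.2
tcp_pos: [0.5491, 0.0092, 0.1178]
ee_rot: [[0.994, 0.109, 0.002], [0.109, -0.994, 0.002], [0.002, -0.002, -1.0]]
wrist_force: [-2.5, 3.4, 5.6]
gripper_width: 0.202
gripper_force: 30.1
```

apply_moves([
  [[0, 0, 0], 1],
  [[0, 0, 0], 1],
  [[0, 0, 0], 1],
  [[0, 0, 0], 1],
  [[0, 0, 0], 0],
])

```text
time_s: 9.62
tcp_pos: [0.5489, 0.0089, 0.1168]
ee_rot: [[0.999, 0.039, 0.001], [0.039, -0.999, 0.001], [0.001, -0.001, -1.0]]
wrist_force: [-0.5, 5.2, 1.1]
gripper_width: 0.203
gripper_force: 30.0
```

apply_moves([
  [[0, -0.0007, 0.001], 0],
  [[0, 0, 0.001], 0],
  [[0, 0, 0.001], 0],
  [[0, 0, 0], 0],
  [[0, 0, 0], 0],
])

```text
time_s: 10.03
tcp_pos: [0.5488, 0.0089, 0.1137]
ee_rot: [[0.999, 0.04, 0.001], [0.04, -0.999, 0.001], [0.001, -0.001, -1.0]]
wrist_force: [1.9, 4.7, -1.7]
gripper_width: 0.203
gripper_force: 30.0
```

Past 10 mm with no force, so it is in mesh. I lower it the rest of the way home.

apply_moves([
  [[0, 0, 0.001], 0],
  [[0, 0, 0.001], 0],
  [[0, 0, 0.001], 0],
  [[0, 0, 0], 0],
  [[0, 0, 0], 0],
])

```text
time_s: 10.45
tcp_pos: [0.5489, 0.009, 0.1109]
ee_rot: [[0.999, 0.04, 0.001], [0.04, -0.999, 0.001], [0.001, -0.001, -1.0]]
wrist_force: [1.7, 5.1, 0.1]
gripper_width: 0.206
gripper_force: 30.0
```

apply_moves([
  [[0, 0, 0.001], 0],
  [[0, 0, 0.001], 0],
  [[0, 0, 0.0], 0],
  [[0, 0, 0], 0],
  [[0, 0, 0], 0],
])

```text
time_s: 10.87
tcp_pos: [0.5489, 0.009, 0.1097]
ee_rot: [[0.999, 0.04, 0.002], [0.04, -0.999, 0.001], [0.002, -0.0, -1.0]]
wrist_force: [-0.9, 6.0, 3.8]
gripper_width: 0.202
gripper_force: 30.0
```

apply_moves([
  [[0, -0.001, 0.0005], 3],
  [[0, 0, 0], 4],
  [[0, 0, 0], 4],
  [[0, 0, 0], 4],
  [[0, 0, 0], 4],
])

```text
time_s: 11.28
tcp_pos: [0.5489, 0.0084, 0.1096]
ee_rot: [[0.957, -0.288, 0.001], [-0.288, -0.957, -0.002], [0.002, 0.002, -1.0]]
wrist_force: [0.2, -0.1, 4.7]
gripper_width: 0.209
gripper_force: 30.1
```

```bash
cat > m.py <<'E'
from h import *
s=r.sense();R=s['ee_rot'];print(np.round(s['moment'],3),np.round(s['wrist_force'],1),'yaw',round(np.degrees(np.arctan2(R[1,0],R[0,0])),1),'j6',round(s['joints'][5],1))
E
python3 m.py
```

```text
[ 0.131 -0.113  0.276] [ 0.2 -0.1  4.7] yaw -16.8 j6 55.2
```

apply_moves([
  [[0, 0, 0], 4],
  [[0, 0, 0], 4],
  [[0, 0, 0], 4],
  [[0, 0, 0], 4],
  [[0, 0, 0], 4],
])

```text
time_s: 11.7
tcp_pos: [0.5485, 0.0077, 0.1096]
ee_rot: [[0.801, -0.599, 0.0], [-0.599, -0.801, -0.003], [0.002, 0.003, -1.0]]
wrist_force: [0.8, -2.0, 5.5]
gripper_width: 0.201
gripper_force: 30.1
```

```bash
python3 m.py
python3 - <<'E'
from h import *
p=imaging.capture("top");T=p["frame"][150:280,190:360];S=imaging.capture("side")["frame"][150:300,220:360]
cv2.imwrite("pics/c1.png",np.hstack([cv2.resize(T,(400,306)),cv2.resize(S,(400,306))]))
E
```

```text
[-0.546  0.052  0.331] [ 0.8 -2.   5.5] yaw -36.8 j6 35.2
```

View pics/c1.png

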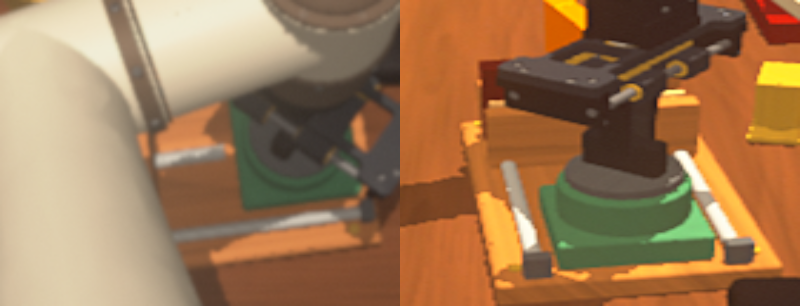

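The disc now sits down on the gearbox, so the knob is home. The top view is blocked by the arm, so I wind while watching the moment.

apply_moves([
  [[0, 0.0005, 0], 4],
  [[0, 0, 0], 4],
  [[0, 0, 0], 4],
  [[0, 0, 0], 4],
  [[0, 0, 0], 4],
])

```text
time_s: 12.22
tcp_pos: [0.5479, 0.007, 0.1096]
ee_rot: [[0.548, -0.836, -0.001], [-0.836, -0.548, -0.004], [0.003, 0.003, -1.0]]
wrist_force: [-1.0, -3.4, 6.9]
gripper_width: 0.203
gripper_force: 30.1
```

```bash
python3 m.py
```

```text
[-0.738  0.189  0.307] [-1.  -3.4  6.9] yaw -56.8 j6 15.3
```

apply_moves([
  [[0, 0.0, 0], 4],
  [[0, 0, 0], 4],
  [[0, 0, 0], 3],
  [[0, 0, 0], 3],
  [[0, 0, 0], 0],
])

```text
time_s: 12.63
tcp_pos: [0.5473, 0.0067, 0.1096]
ee_rot: [[0.331, -0.944, -0.002], [-0.944, -0.331, -0.004], [0.003, 0.003, -1.0]]
wrist_force: [-1.4, -2.9, 7.5]
gripper_width: 0.2
gripper_force: 30.1
```

```bash
python3 m.py
```

```text
[-0.741  0.378  0.259] [-1.4 -2.9  7.5] yaw -70.7 j6 1.3
```

apply_moves([
  [[0, 0.0, -0.0005], 4],
  [[0, 0, 0], 4],
  [[0, 0, 0], 4],
  [[0, 0, 0], 4],
  [[0, 0, 0], 4],
])

```text
time_s: 13.05
tcp_pos: [0.5465, 0.0065, 0.1096]
ee_rot: [[-0.013, -1.0, -0.004], [-1.0, 0.013, -0.005], [0.005, 0.004, -1.0]]
wrist_force: [-2.7, -2.5, 5.7]
gripper_width: 0.202
gripper_force: 30.3
```

```bash
python3 m.py
```

```text
[-0.793  0.663  0.498] [-2.7 -2.5  5.7] yaw -90.8 j6 -18.7
```

apply_moves([
  [[0, 0.0, 0], 0],
  [[0, 0, 0], 0],
])

```text
time_s: 13.22
tcp_pos: [0.5465, 0.0066, 0.1096]
ee_rot: [[-0.011, -1.0, -0.004], [-1.0, 0.011, -0.005], [0.005, 0.004, -1.0]]
wrist_force: [-2.8, -2.6, 6.3]
gripper_width: 0.201
gripper_force: 30.1
```

```bash
python3 m.py
python3 - <<'E'
from h import *
S=imaging.capture("side");W=imaging.capture("wrist");T=imaging.capture("top")
for n,p in(("S",S),("T",T)):
    for t in("jaw","jaw_pad","book","back_jaw"):
        for c in models.place_of(p,t)[:2]: print(n,t,np.round(np.array(c["at"])*[560,420],1),round(c["confidence"],2))
f=S["frame"][150:300,220:360]
cv2.imwrite("pics/c2.png",np.hstack([cv2.resize(f,(400,428)),cv2.resize(W["frame"],(400,428))]))
E
```

```text
[-0.841  0.612  0.304] [-2.8 -2.6  6.3] yaw -90.6 j6 -18.6
S jaw [286.3 226.5] 0.72
S jaw_pad [287.  206.4] 0.44
S book [176.  222.5] 0.61
T jaw [241.4 219.6] 0.62
T jaw_pad [271.5 219.8] 0.72
T jaw_pad [316.3 201.4] 0.47
T book [156.1 225.7] 0.88
```

View pics/c2.png

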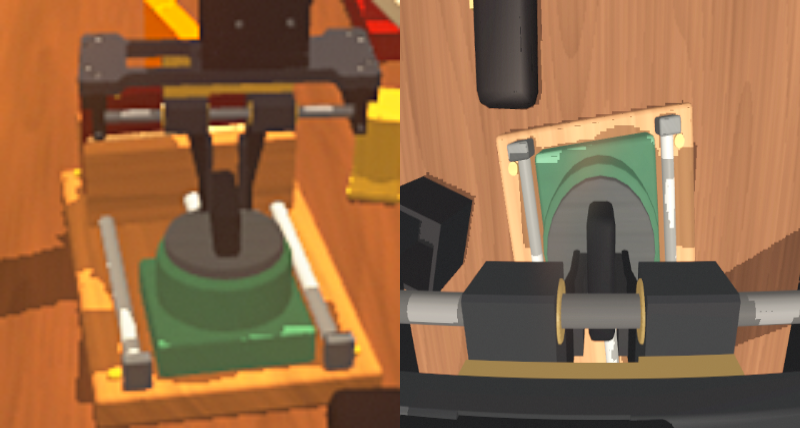

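apply_moves([
  [[0.0004, 0.0004, 0], 2],
  [[0, 0, 0], 2],
  [[0, 0, 0], 2],
])

```text
time_s: 14.02
tcp_pos: [0.5462, 0.0065, 0.1096]
ee_rot: [[-0.116, -0.993, -0.003], [-0.993, 0.116, -0.004], [0.005, 0.003, -1.0]]
wrist_force: [-3.1, -2.1, 5.3]
gripper_width: 0.203
gripper_force: 30.3
```

```bash
python3 m.py
```

```text
[-0.496  0.661  0.528] [-3.1 -2.1  5.3] yaw -96.7 j6 -24.6
```

Reading the winding moment against the 0.3 N m drag suggests about 15 N on the pad. I let go and look straight down at the gap between jaw and pad to check.

apply_moves([
  [[0, 0.0, 0], 0],
  [[0, 0, 0], 0],
  [[0, 0, 0], 0],
  [[0, 0, 0], 0],
  [[0, 0, 0], 0],
], hand=0.087)

```text
time_s: 14.43
tcp_pos: [0.5474, 0.0086, 0.1086]
ee_rot: [[-0.116, -0.993, -0.001], [-0.993, 0.116, -0.0], [0.0, 0.001, -1.0]]
wrist_force: [-0.1, -0.0, 0.0]
gripper_width: 0.491
gripper_force: 0.0
```

apply_moves([
  [[0, 0.0, 0], 0],
  [[0, 0, 0], 0],
  [[0, 0, 0], 0],
  [[0, 0, -0.005], 0],
  [[0, 0, -0.02], 0],
])

```text
time_s: 14.85
tcp_pos: [0.5453, 0.0085, 0.1314]
ee_rot: [[-0.117, -0.993, -0.007], [-0.993, 0.117, -0.001], [0.002, 0.007, -1.0]]
wrist_force: [-0.5, -0.1, -0.1]
gripper_width: 0.872
gripper_force: 0.0
```

apply_moves([
  [[0, 0.0, -0.04], 0],
  [[0, 0, -0.04], 0],
  [[-0.03, 0, -0.025], 0],
  [[-0.04, 0, 0], 0],
  [[-0.04, 0, 0], 0],
])

```text
time_s: 15.27
tcp_pos: [0.5615, 0.1191, 0.2425]
ee_rot: [[-0.119, -0.993, 0.006], [-0.993, 0.119, 0.003], [-0.003, -0.006, -1.0]]
wrist_force: [0.4, 0.0, -0.2]
gripper_width: 0.999
gripper_force: 0.0
```

apply_moves([
  [[-0.04, 0.0, 0], 0],
  [[-0.04, 0, 0], 0],
  [[-0.04, 0, 0], 0],
  [[0, 0, 0], 0],
  [[0, 0, 0], 0],
])

```text
time_s: 15.68
tcp_pos: [0.5741, 0.2394, 0.2385]
ee_rot: [[-0.113, -0.994, -0.001], [-0.994, 0.113, -0.0], [0.001, 0.001, -1.0]]
wrist_force: [0.2, -0.7, -0.3]
gripper_width: 0.999
gripper_force: 0.0
```

Run:
```python
from h import *
s=r.sense();print(s["tcp_pos"],s["time_s"])
W=imaging.capture("wrist");print(W["eye"]);np.save("w.npy",np.array([W],dtype=object),allow_pickle=True)
cv2.imwrite("pics/v.png",W["frame"])
```

```text
[0.57413779 0.23940067 0.23845201] 15.6833
[0.56588335 0.16425495 0.42184232]
```

View pics/v.png

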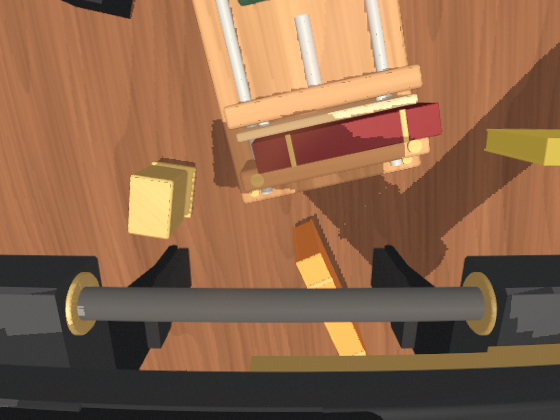

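The jaw is at (322,95), the pad at (330,118), the red book at (345,135) and the back jaw at (340,165). I'm rectifying the view to measure the jaw–pad gap.

Run:
```python
from h import *
W=np.load("w.npy",allow_pickle=True)[0]
a=atz(ray(W,(235,126)),.098)[:2];b=atz(ray(W,(421,86)),.098)[:2]
print(a,b,np.linalg.norm(a-b)); ex=(a-b)/np.linalg.norm(a-b); ex=ex if ex[0]>0 else -ex
ey=np.array([-ex[1],ex[0]]);print("press yaw",np.degrees(np.arctan2(ex[1],ex[0])))
o=(a+b)/2
K=np.array(W["intrinsics"]);R=np.array(W["orientation"]);e=np.array(W["eye"])
rv=cv2.Rodrigues(R.T)[0];tv=-R.T@e
out=[]
for z in(.098,.070,.130):
    v,u=np.mgrid[0:360,0:260]      # rows: press y, 5 px/mm; cols: x 1.4px/mm
    X=(u-130)/1400.;Y=(v/5-26)/1000.
    P=np.stack([o[0]+X*ex[0]+Y*ey[0],o[1]+X*ex[1]+Y*ey[1],np.full(X.shape,z)],-1).reshape(-1,3)
    q=cv2.projectPoints(P,rv,tv,K,np.array(W["dist"]))[0].reshape(360,260,2).astype(np.float32)
    im=cv2.remap(W["frame"],q[...,0],q[...,1],cv2.INTER_LINEAR)
    for k in range(0,360,50): cv2.putText(im,str(k//5-26),(0,k+4),0,.35,(0,255,255),1);cv2.line(im,(22,k),(30,k),(0,255,255),1)
    out.append(im)
cv2.imwrite("pics/rect.png",np.hstack(out))
```

```text
[0.60641097 0.17884118] [0.44606533 0.16298276] 0.16112793811374135
press yaw 5.6482661782929835
```

View pics/rect.png

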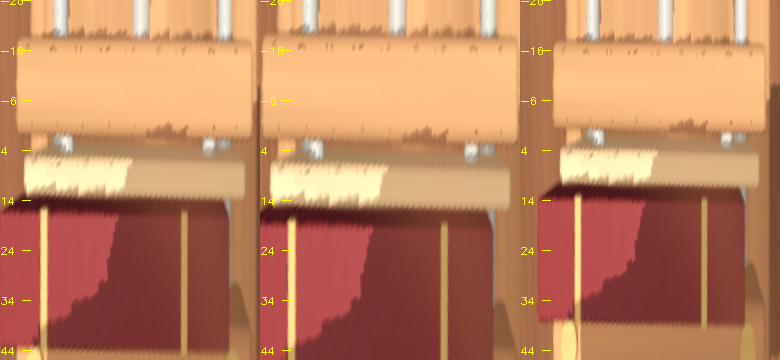

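At the pad top the jaw front is at 1.6 mm and the pad back at 5.0 mm. The gap is therefore about 3.4 mm of 12, a compression of about 8.6 mm (13 N), with the book upright on the back jaw. That is inside the band but tighter than half-way, so I regrasp and back off a little.

apply_moves([
  [[0.039, 0.0, 0], 0],
  [[0.039, 0, 0], 0],
  [[0.039, 0, 0], 0],
  [[0.039, 0, 0], 0],
  [[0.038, 0, 0], 0],
])

```text
time_s: 16.15
tcp_pos: [0.5507, 0.0415, 0.2397]
ee_rot: [[-0.118, -0.993, 0.001], [-0.993, 0.118, 0.0], [-0.0, -0.001, -1.0]]
wrist_force: [0.7, -0.1, 0.1]
gripper_width: 0.996
gripper_force: 0.0
```

apply_moves([
  [[0.038, 0.0, 0], 0],
  [[0, 0, 0.03], 0],
  [[0, 0, 0.03], 0],
  [[0, 0, 0.03], 0],
  [[0, 0, 0], 0],
])

```text
time_s: 16.57
tcp_pos: [0.5424, 0.0044, 0.1438]
ee_rot: [[-0.121, -0.993, -0.012], [-0.993, 0.121, -0.001], [0.003, 0.012, -1.0]]
wrist_force: [-1.4, 0.3, -0.4]
gripper_width: 1.0
gripper_force: 0.0
```

apply_moves([
  [[0, 0, 0], 0],
  [[0, 0, 0.015], 0],
  [[0, 0, 0.016], 0],
  [[0, 0, 0], 0],
  [[0, 0, 0], 0],
])

```text
time_s: 16.98
tcp_pos: [0.5483, 0.0067, 0.1198]
ee_rot: [[-0.116, -0.993, 0.002], [-0.993, 0.116, -0.0], [-0.0, -0.002, -1.0]]
wrist_force: [1.0, -0.1, 0.3]
gripper_width: 0.999
gripper_force: 0.0
```

apply_moves([
  [[-0.0015, 0, 0.007], 0],
  [[0, 0, 0], 0],
  [[0, 0, 0], 0],
  [[0, 0, 0], 0],
  [[0, 0, 0], 0],
], hand=0.0)

```text
time_s: 17.4
tcp_pos: [0.5479, 0.0084, 0.1115]
ee_rot: [[-0.116, -0.993, 0.001], [-0.993, 0.116, 0.0], [-0.0, -0.001, -1.0]]
wrist_force: [-0.6, 0.4, 0.4]
gripper_width: 0.704
gripper_force: 0.0
```

apply_moves([
  [[0, 0, 0], 0],
  [[0, 0, 0], 0],
  [[0, 0, 0], 0],
  [[0, 0, 0], 0],
  [[0, 0, 0], 0],
])

```text
time_s: 17.82
tcp_pos: [0.5476, 0.0083, 0.1109]
ee_rot: [[-0.117, -0.993, -0.0], [-0.993, 0.117, -0.0], [0.0, 0.0, -1.0]]
wrist_force: [0.6, 0.1, -0.1]
gripper_width: 0.323
gripper_force: 0.0
```

apply_moves([
  [[0, 0, 0], 0],
  [[0, 0, 0], 0],
  [[0, 0, 0], 0],
  [[0, 0, 0], 0],
])

```text
time_s: 18.15
tcp_pos: [0.5465, 0.0083, 0.1109]
ee_rot: [[-0.116, -0.993, -0.002], [-0.993, 0.116, -0.0], [0.0, 0.002, -1.0]]
wrist_force: [-4.8, 1.6, 3.3]
gripper_width: 0.204
gripper_force: 29.7
```

```bash
python3 m.py
```

```text
[0.574 1.3   0.139] [-4.8  1.6  3.3] yaw -96.7 j6 -24.5
```

apply_moves([
  [[0, 0.001, 0], -2],
  [[0, 0, 0], -2],
  [[0, 0, 0], -2],
  [[0, 0, 0], -2],
])

```text
time_s: 18.48
tcp_pos: [0.5464, 0.0084, 0.1109]
ee_rot: [[0.024, -1.0, -0.0], [-1.0, -0.024, -0.0], [0.0, 0.0, -1.0]]
wrist_force: [-1.9, 1.1, 1.4]
gripper_width: 0.206
gripper_force: 29.7
```

```bash
python3 m.py
```

```text
[ 0.293  0.616 -0.035] [-1.9  1.1  1.4] yaw -88.6 j6 -16.5
```

apply_moves([
  [[0, 0, 0], -2],
  [[0, 0, 0], -2],
])

```text
time_s: 18.65
tcp_pos: [0.5465, 0.0084, 0.1109]
ee_rot: [[0.094, -0.996, -0.0], [-0.996, -0.094, 0.0], [-0.0, 0.0, -1.0]]
wrist_force: [-2.3, 0.0, 1.7]
gripper_width: 0.202
gripper_force: 29.7
```

```bash
python3 m.py
```

```text
[ 0.199  0.631 -0.197] [-2.3  0.   1.7] yaw -84.6 j6 -12.5
```

apply_moves([
  [[0, 0, 0], -2],
  [[0, 0, 0], 2],
  [[0, 0, 0], 1],
  [[0, 0, 0], 0],
])

```text
time_s: 18.98
tcp_pos: [0.5464, 0.0084, 0.1109]
ee_rot: [[0.075, -0.997, -0.0], [-0.997, -0.075, -0.0], [0.0, 0.0, -1.0]]
wrist_force: [-2.5, 0.2, 2.1]
gripper_width: 0.198
gripper_force: 29.7
```

apply_moves([
  [[0, 0.0, 0], 0],
  [[0, 0, 0], 0],
  [[0, 0, 0], 0],
  [[0, 0, 0], 0],
  [[0, 0, 0], 0],
], hand=0.087)

```text
time_s: 19.4
tcp_pos: [0.5469, 0.0085, 0.111]
ee_rot: [[0.075, -0.997, 0.001], [-0.997, -0.075, 0.0], [-0.0, -0.001, -1.0]]
wrist_force: [-0.0, -0.5, -0.2]
gripper_width: 0.495
gripper_force: 0.0
```

apply_moves([
  [[0, 0.0, 0], 0],
  [[0, 0, 0], 0],
  [[0, 0, 0], 0],
  [[0, 0, -0.005], 0],
  [[0, 0, -0.02], 0],
])

```text
time_s: 19.82
tcp_pos: [0.5442, 0.0081, 0.1335]
ee_rot: [[0.074, -0.997, -0.007], [-0.997, -0.074, -0.001], [0.001, 0.007, -1.0]]
wrist_force: [0.0, 0.2, -0.0]
gripper_width: 0.876
gripper_force: 0.0
```

apply_moves([
  [[0, 0.0, -0.04], 0],
  [[0, 0, -0.04], 0],
  [[-0.03, 0, -0.025], 0],
  [[-0.04, 0, 0], 0],
  [[-0.04, 0, 0], 0],
])

```text
time_s: 20.23
tcp_pos: [0.5392, 0.1191, 0.2442]
ee_rot: [[0.073, -0.997, 0.006], [-0.997, -0.073, 0.003], [-0.002, -0.006, -1.0]]
wrist_force: [1.0, -0.8, -0.2]
gripper_width: 0.997
gripper_force: 0.0
```

apply_moves([
  [[-0.04, 0.0, 0], 0],
  [[-0.04, 0, 0], 0],
  [[-0.04, 0, 0], 0],
  [[0, 0, 0], 0],
  [[0, 0, 0], 0],
])

```text
time_s: 20.65
tcp_pos: [0.5288, 0.2398, 0.2408]
ee_rot: [[0.079, -0.997, -0.0], [-0.997, -0.079, -0.0], [0.0, 0.0, -1.0]]
wrist_force: [-1.2, -0.5, 0.6]
gripper_width: 1.003
gripper_force: 0.0
```

Run:
```python
from h import *
s=r.sense();print(s["tcp_pos"],s["time_s"])
W=imaging.capture("wrist");f=W["frame"];print(W["eye"])
th=np.radians(5.65);ex=np.array([np.cos(th),np.sin(th)]);ey=np.array([-ex[1],ex[0]])
o=(np.array([.60641097,.17884118])+[.44606533,.16298276])/2
R=np.array(W["orientation"]);rv=cv2.Rodrigues(R.T)[0];tv=-R.T@np.array(W["eye"])
out=[]
for z in(.098,.095,.130):
    v,u=np.mgrid[0:360,0:260];X=(u-130)/1400.;Y=(v/5-26)/1000.
    P=np.stack([o[0]+X*ex[0]+Y*ey[0],o[1]+X*ex[1]+Y*ey[1],np.full(X.shape,z)],-1).reshape(-1,3)
    q=cv2.projectPoints(P,rv,tv,np.array(W["intrinsics"]),np.array(W["dist"]))[0].reshape(360,260,2).astype(np.float32)
    im=cv2.remap(f,q[...,0],q[...,1],cv2.INTER_LINEAR)
    for k in range(0,360,25): cv2.putText(im,str(k//5-26),(0,k+4),0,.35,(0,255,255),1);cv2.line(im,(22,k),(30,k),(0,255,255),1)
    out.append(im)
cv2.imwrite("pics/rect2.png",np.hstack(out))
```

```text
[0.52879996 0.2397591  0.24082648] 20.65
[0.53495622 0.16430677 0.42422187]
```

View pics/rect2.png

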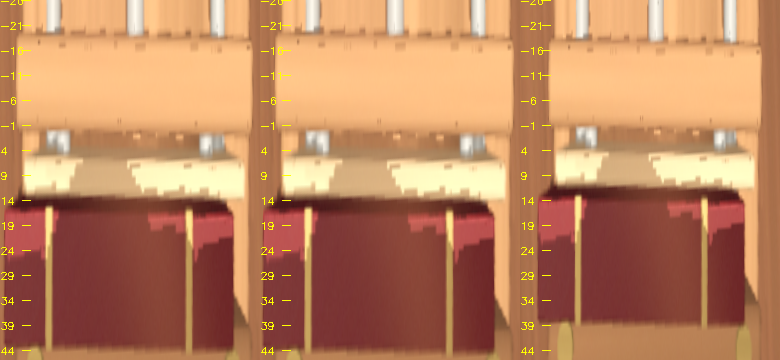

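The jaw–pad gap is now about 5 mm, so the pad is pushed in about 7 mm (10 N). The book is upright and snug against the back jaw, and the gripper is clear. I'm handing in.

```bash
python3 -c "
from h import *
print(r.finish_job())"
```

```text
the job is handed in; nothing more can be done
None
```

I've handed the job in: the gear knob is meshed and home, the book is clamped upright with the pad pushed in about 7 of its 12 mm (roughly 10 N, measured from the wrist camera), and the gripper is clear. No verdict came back.

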